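Clear the bay, slide the cover and put the sample jars away

TASK

Put all the little sample jars away under the sliding cover of the two-bay box: first lift the amber bottle or bottles that block the cover's way out of the right bay and stand them in the spill tray that has no beaker in it, then slide the cover fully over to the right, stand every jar upright on the floor of the left bay, and slide the cover fully back over them. Last, stand the amber bottles back upright in the right bay; do not tip them over at any time, and leave the beaker and the two big bottles behind the box alone.

Things in the scene. Friction and masses are not known exactly. Their poses are not given: they have to be found in the camera images.
- box: varnished wooden sample box fixed to the bench, 152 (x) by 358 (y) mm, 58 mm high, open on top; walls 6 mm, floor 5 mm. A 6 mm partition splits it into a left bay (centre at y = +0.088) and a right bay (centre at y = -0.088), each 140 (x) by 170 (y) mm inside. Origin: centre of its underside
- cover (a joint): position (m) of the aluminium sliding cover, a 148 (x) by 178 (y) by 6 mm plate whose underside runs 1 mm above the rim: 0 = left bay fully covered, right bay open (start, within 6 mm); grows as it slides to the box's -y, up to 0.176 = left bay open. Friction about 2 N + 6 N per m/s; stays where left. It cannot pass anything standing above the rim, such as a bottle in the right bay
- cover_grip (a point): point on the cover's black grip, on its middle, 30 mm above the plate's underside (24 mm above its top face, 89 mm above the box's underside). The grip is an upright fin at the plate's centre, 60 mm long in x, 14 mm thick in y, rising 34 mm above the plate's top face; the axes are the box's
- tray_a: white plastic spill tray, 170 (x) by 110 (y) mm, 18 mm high, walls and floor 4 mm thick, fixed to the bench; origin: centre of its underside, x along the long side; it stands to the robot's left (+y). One of the two trays has a beaker in it, the other is empty
- tray_b: white plastic spill tray, 170 (x) by 110 (y) mm, 18 mm high, walls and floor 4 mm thick, fixed to the bench; origin: centre of its underside, x along the long side; it stands to the robot's right (-y). One of the two trays has a beaker in it, the other is empty
- beaker_a: clear plastic beaker 72 mm across, 85 mm high, standing in tray_a if it is there at all (exactly one beaker is; the absent one reads None); origin: centre of its underside. Leave it where it is
- beaker_b: clear plastic beaker 72 mm across, 85 mm high, standing in tray_b if it is there at all (exactly one beaker is; the absent one reads None); origin: centre of its underside. Leave it where it is
- bottle1: amber glass reagent bottle with a black screw cap, standing in the box's right bay at the start: body 52 mm across up to 78 mm high, shoulder to 96 mm, cap 36 mm across from 96 to 122 mm high; about 0.15 to 0.31 kg; origin: centre of its underside, z up. One or two such bottles are there; an absent one reads None
- bottle2: amber glass reagent bottle with a black screw cap, standing in the box's right bay at the start: body 52 mm across up to 78 mm high, shoulder to 96 mm, cap 36 mm across from 96 to 122 mm high; about 0.15 to 0.31 kg; origin: centre of its underside, z up. One or two such bottles are there; an absent one reads None
- jar1: small squat sample jar, clear with a white screw lid: a cylinder 42 mm across, 30 mm high, about 40 to 85 g; origin: centre of its underside, z up. Starts standing on the bench between the robot and the box. Three or four jars are there; an absent one reads None
- jar2: small squat sample jar, clear with a white screw lid: a cylinder 42 mm across, 30 mm high, about 40 to 85 g; origin: centre of its underside, z up. Starts standing on the bench between the robot and the box. Three or four jars are there; an absent one reads None
- jar3: small squat sample jar, clear with a white screw lid: a cylinder 42 mm across, 30 mm high, about 40 to 85 g; origin: centre of its underside, z up. Starts standing on the bench between the robot and the box. Three or four jars are there; an absent one reads None
- jar4: small squat sample jar, clear with a white screw lid: a cylinder 42 mm across, 30 mm high, about 40 to 85 g; origin: centre of its underside, z up. Starts standing on the bench between the robot and the box. Three or four jars are there; an absent one reads None
- wash_bottle: white wash bottle with a blue cap and bent spout, body 68 mm across, 190 mm high, standing beyond the box's far corner on the left; origin: centre of its underside; not part of the job
- reagent: large amber reagent bottle, 80 mm across, 170 mm high, standing beyond the box's far corner on the right; origin: centre of its underside; not part of the job

How it is judged:
By the outcome, as a careful person would: the job done as asked, in the order asked, and still so for the second after the job is handed in, with the robot touching nothing.
Of beaker_a, beaker_b only 1 to 1 are there at a start; the rules pass over those that are not, and their reading is None.
Of bottle1, bottle2 only 1 to 2 are there at a start; the rules pass over those that are not, and their reading is None.
Of jar1, jar2, jar3, jar4 only 3 to 4 are there at a start; the rules pass over those that are not, and their reading is None.
At some moment in a run one of jar1, jar2, jar3, jar4 may be knocked a few centimetres aside while the robot is not near it.
It also fails if it takes over 210 s, if anything falls off the work surface, if the arm or the gripper's body presses on something with over 40 N, if the wrist force passes 120 N, or if a joint passes its speed limit or range.

ROBOT

A 7-joint arm with a two-finger parallel gripper is mounted at the origin on the work surface. World frame = base frame: x ahead of the robot, y to its left, z up, the work surface at z = 0. Lengths are in m, angles in rad, forces in N, time in s.
With the tool pointing down it reaches from about 0.425 to 0.875 m from the base axis. Payload 4.7 kg.
Tool frame: the origin (TCP) lies midway between the tips of the shut fingers; the grasp point (between the pads) lies 19 mm behind it; z points along the fingers, y is the line along which they close (so a half turn about z gives the same grasp; the last joint's range is limited). The gripper opens to 87 mm and grips with 3 to 60 N. Pads are 19 mm wide; open, the fingers measure 117 mm over their backs; the gripper's body (75 mm by 190 mm) begins 51 mm behind the grasp point.
Start: joints at [1.16, 0.321, -0.07, 1.45, 0.023, 1.371, -0.057], TCP at [0.268, -0.592, 0.223] pointing down, gripper open.
Joint ranges: [-2.86, 2.86], [-0.3, 2.09], [-1.38, 1.24], [0.06, 2.45], [-1.56, 4.7], [0.09, 2.05], [-2.69, 2.69]. Speed limits (rad/s): [2.57, 2.57, 3.14, 3.14, 3.14, 3.14, 3.14].

INTERFACE

Orientations are given as a rotation vector (axis times angle).
In Python, from bench import ctrl gives the robot as it stands. The module is installed in compiled form; this text tells all that it offers.
- The arm moves only by the tool carry_out, never from a script. Its argument "steps" is a list of rows, each a list of 7 numbers: the turn, a rotation vector about the world's x, y, z in degrees, then the shift along the world's x, y, z in cm, then the opening, from 0 (shut) to 1 (fully open). A call has 1 to 12 rows; each row is the pose to reach, as a shift and turn from the pose commanded when the call began; what a row does not reach only later rows make up. A row lasts 1/10 s, in which the tool goes at most 50 mm and 8.59 degrees, less where a joint would pass 70% of its speed; a pose out of reach is approached as far as the arm can. A call with a gripper value outside its range is refused whole. The fingers move at their own pace and stop on an object; "squeeze" is the grip in N (left out, the last holds). Time passes only in rows, so rows that repeat a pose let the fingers close. It gives the time, the measured TCP pose, the force, the opening and the grip force at its end, in the units of the state.
- ctrl.get_state(): the state, without advancing time (a new reading comes with each control period).
- ctrl.get_image(name): name is "side" or "top"; returns a dict with "pixels" (384x512x3 uint8, red, green, blue), "camera_matrix" (3x3 intrinsics, pixels), "cam_to_world" (4x4, takes a point from camera to world coordinates). Camera axes: x right, y down, z forward; pixel columns grow to the right and rows downward; lengths in m; the calibration is good to about 2 mm. A picture is of the moment at which its call begins. There is no depth.
- ctrl.close_job(): hands the job in; it is judged then, once.
The state is a dict: "time": time; "joint_positions": joint angles; "qd": joint speeds; "joint_torque": joint torques, N m; "position": TCP position; "tool_rot": TCP orientation; "ft_force": force on the tool from outside, world axes, zero at the start; "torque": the same for the moment, N m; "grip_width": opening from 0.0 (shut) to 1.0 (fully open); "grip_force": force on a finger pad.
Only numpy, scipy, OpenCV 4.12 (cv2) and the standard library are available. Lean on these libraries where they do the work, as an engineer would, in place of code of your own. Each camera call takes 0.05 s, during which the arm holds its last target. There are 200 camera calls.

## Working session

There is one attempt and no reset: what is moved stays moved. The work goes in short steps, Python scripts to look and compute and a tool call to move; the robot and the scene stay as the last step left them, time stands still between calls to the robot, and variables do not carry over. Pictures are saved under pics/ and viewed, at most 14 in all, crops included, and the job is handed in when it is done.

Besides the shell and the picture viewer there is one more tool, called as name([rows], argument=value, ...), one row to a line, values as JSON. carry_out: Moves the arm, as the interface text tells. Its arguments: {"type":"object","properties":{"steps":{"type":"array","items":{"type":"array","items":{"type":"number"}}},"squeeze":{"type":"number"}},"required":["steps"]}

```bash
mkdir -p pics
cat > h.py <<'E'
import numpy as np, cv2
from bench import ctrl
def shot(n,f):
    d=ctrl.get_image(n); np.savez(f'pics/{f}.npz',K=d['camera_matrix'],T=d['cam_to_world'],p=d['pixels'])
    cv2.imwrite(f'pics/{f}.png',d['pixels'][:,:,::-1]); return d
def load(f): return np.load(f'pics/{f}.npz')
def ray(d,u,v):
    K,T=d['K'],d['T']; r=T[:3,:3]@np.linalg.solve(K,[u,v,1.]); return T[:3,3],r/np.linalg.norm(r)
def atz(d,u,v,z):
    o,r=ray(d,u,v); return o+r*(z-o[2])/r[2]
def tri(a,ua,b,ub):
    o1,r1=ray(a,*ua); o2,r2=ray(b,*ub)
    s=np.linalg.lstsq(np.c_[r1,-r2],o2-o1,rcond=None)[0]
    p,q=o1+s[0]*r1,o2+s[1]*r2; return (p+q)/2,np.linalg.norm(p-q)
def proj(d,P):
    T=np.linalg.inv(d['T']); c=T[:3,:3]@np.array(P)+T[:3,3]; q=d['K']@c; return q[:2]/q[2]
E
python3 - <<'E'
from h import *
np.set_printoptions(precision=3,suppress=True)
a=shot('top','t0');b=shot('side','s0')
for n in('t0','s0'):
    cv2.imwrite(f'pics/{n}b.png',cv2.resize(cv2.imread(f'pics/{n}.png'),(800,600),interpolation=cv2.INTER_CUBIC))
    d=load(n);print(d['K'],d['T'])
s=ctrl.get_state();print(s)
E
```

```text
[[362.843   0.    255.248]
 [  0.    362.843 194.343]
 [  0.      0.      1.   ]] [[-0.024 -0.988  0.154  0.447]
 [-1.     0.025  0.001  0.008]
 [-0.005 -0.154 -0.988  0.895]
 [ 0.     0.     0.     1.   ]]
[[412.835   0.    250.57 ]
 [  0.    412.835 196.04 ]
 [  0.      0.      1.   ]] [[-0.671 -0.406  0.62  -0.023]
 [-0.741  0.366 -0.563  0.538]
 [ 0.002 -0.837 -0.547  0.616]
 [ 0.     0.     0.     1.   ]]
{'time': 0.1, 'joint_positions': array([ 1.16 ,  0.322, -0.07 ,  1.452,  0.023,  1.371, -0.057]), 'qd': array([ 0.001, -0.001,  0.001, -0.003, -0.   ,  0.   , -0.001]), 'joint_torque': array([  0.   , -49.257,  -0.406, -31.34 ,  -0.064,   0.04 ,   0.   ]), 'position': array([ 0.268, -0.592,  0.222]), 'tool_rot': array([-3.069, -0.662,  0.001]), 'ft_force': array([ 0.329, -0.37 ,  0.023]), 'torque': array([ 0.021, -0.   , -0.025]), 'grip_force': 0.0, 'grip_width': 0.9996226503585844}
```

View pics/t0b.png

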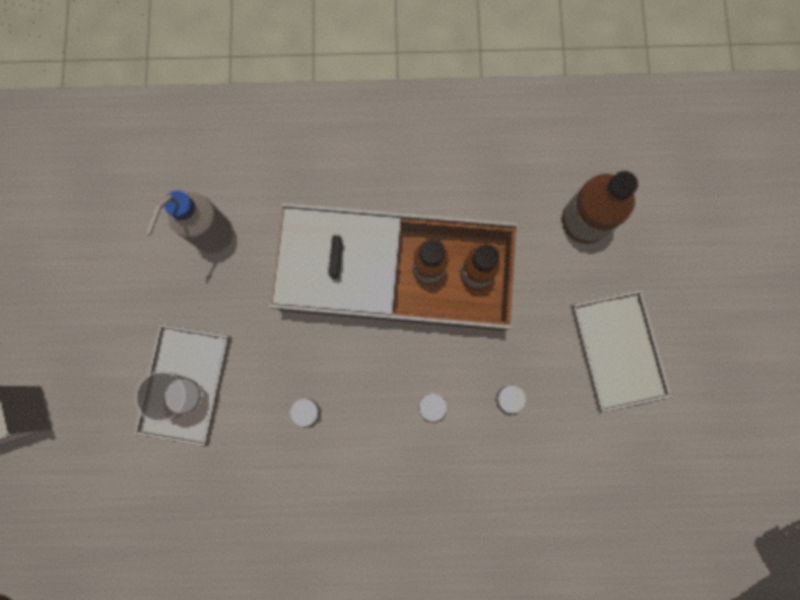

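View pics/s0b.png

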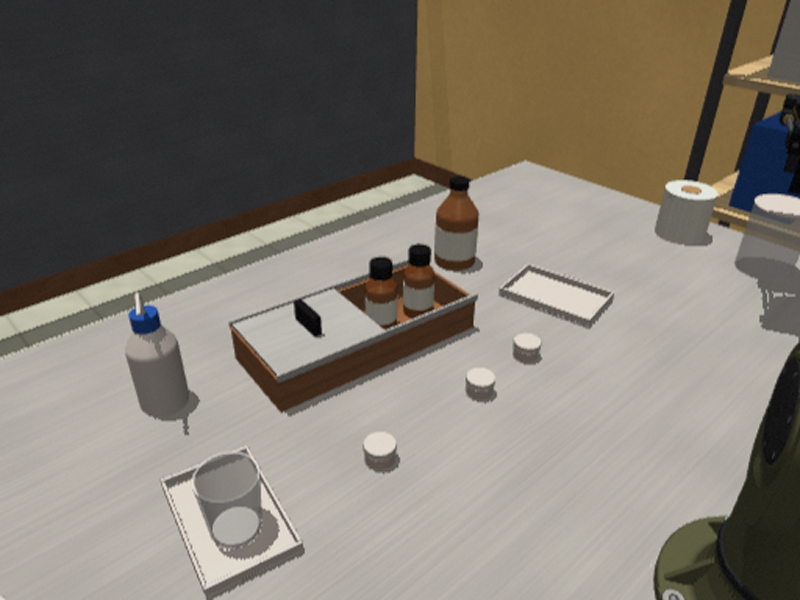

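The top view shows the cover on the left bay and two bottles in the right bay, with caps at (432,251) and (485,258). Three jars sit at (304,412), (433,407) and (512,399). The empty tray is on the right (tray_b), with its centre near (620,352); the beaker is in tray_a. In the side view the caps are at (381,265) and (419,251), and the lids at (380,441), (481,376) and (527,341).

Run:
```python
from h import *
np.set_printoptions(precision=4,suppress=True)
a,b=load('t0'),load('s0')
s=lambda p:[(p[0]+.5)/1.5625-.5,(p[1]+.5)/1.5625-.5]
P={'capL':((432,249),(381,264)),'capR':((486,256),(419,250)),'j1':((304,411),(380,441)),'j2':((433,406),(481,376)),'j3':((512,398),(527,341)),
'boxNL':((273,307),(280,402-27)),'boxFL':((283,206),(233,326)),'boxNR':((511,326),(476,297)),'grip':((336,239),(299,303)),
'trNR':((602,410),(590,322)),'trFL':((573,305),(530,267)),'trFR':((640,294),(613,294)),'trNL':((602,410),(500,292))}
for k,(t,u) in P.items():
    p,e=tri(a,s(t),b,s(u)); print(k,p,round(e,4))
print('--top at known z')
for k,z in [('capL',.127),('capR',.127),('j1',.03),('j2',.03),('j3',.03)]: print(k,atz(a,*s(P[k][0]),z),atz(b,*s(P[k][1]),z))
box=[atz(a,*s(p),.06)[:2] for p in((283,206),(517,225),(511,326),(273,307))]
tr=[atz(a,*s(p),.018)[:2] for p in((573,305),(640,294),(668,397),(602,410))]
for c in(box,tr):
    c=np.array(c);print(c,c.mean(0),'sides',[np.linalg.norm(c[i]-c[i-1]) for i in range(4)])
    r=cv2.minAreaRect(c.astype(np.float32)*1000);print(r)
for k,bb in [('t0',(220,110,400,290)),('s0',(140,150,400,300))]:
    i=cv2.imread(f'pics/{k}.png');x0,y0,x1,y1=bb
    cv2.imwrite(f'pics/{k}c.png',cv2.resize(i[y0:y1,x0:x1],None,fx=3,fy=3,interpolation=cv2.INTER_CUBIC))
```

```text
capL [ 0.6433 -0.0406  0.1198] 0.0044
capR [ 0.6318 -0.1144  0.1224] 0.0013
j1 [0.4222 0.155  0.0305] 0.0021
j2 [ 0.4245 -0.039   0.0278] 0.0028
j3 [ 0.434  -0.1584  0.0262] 0.0014
boxNL [0.5766 0.196  0.0657] 0.0003
boxFL [0.7316 0.181  0.0596] 0.0063
boxNR [ 0.54   -0.1565  0.0578] 0.0009
grip [0.6694 0.098  0.0942] 0.0018
trNR [ 0.4115 -0.2994  0.0084] 0.0032
trFL [ 0.5467 -0.2616  0.0722] 0.0518
trFR [ 0.53   -0.4285 -0.0328] 0.1563
trNL [ 0.4603 -0.2167  0.0954] 0.1308
--top at known z
capL [ 0.6431 -0.0387  0.127 ] [ 0.6316 -0.0333  0.127 ]
capR [ 0.6312 -0.1133  0.127 ] [ 0.6252 -0.1088  0.127 ]
j1 [0.4229 0.1558 0.03  ] [0.4217 0.1541 0.03  ]
j2 [ 0.4256 -0.038   0.03  ] [ 0.4218 -0.0379  0.03  ]
j3 [ 0.4346 -0.1572  0.03  ] [ 0.4306 -0.1545  0.03  ]
[[ 0.7338  0.1834]
 [ 0.6944 -0.1734]
 [ 0.5401 -0.1558]
 [ 0.5774  0.1972]] [0.6364 0.0129] sides [np.float64(0.1569886744979505), np.float64(0.35894573768866495), np.float64(0.1553366966195124), np.float64(0.35493030396957553)]
((636.1134643554688, 13.621841430664062), (358.94573974609375, 156.9508819580078), 83.70344543457031)
[[ 0.5754 -0.2626]
 [ 0.5902 -0.3687]
 [ 0.4301 -0.397 ]
 [ 0.4131 -0.2951]] [ 0.5022 -0.3309] sides [np.float64(0.1654744354583453), np.float64(0.10710596143796636), np.float64(0.16251915415485646), np.float64(0.1033334561103495)]
((502.7398681640625, -329.81878662109375), (166.40298461914062, 107.03551483154297), 10.012892723083496)
```

View pics/t0c.png

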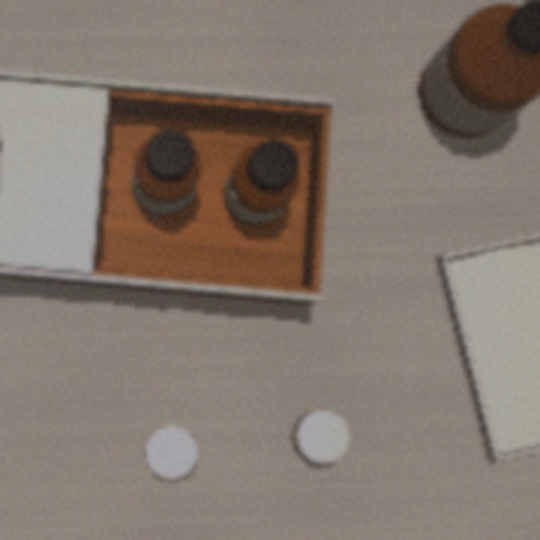

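View pics/s0c.png

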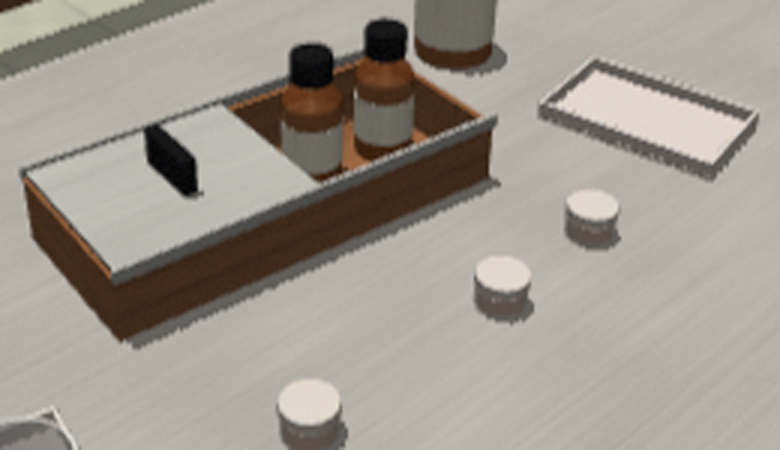

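Run:
```python
from h import *
np.set_printoptions(precision=4,suppress=True)
a,b=load('t0'),load('s0')
A=lambda p:(220+(p[0]+.5)/3-.5,110+(p[1]+.5)/3-.5); B=lambda p:(140+(p[0]+.5)/3-.5,150+(p[1]+.5)/3-.5)
for k,t,u,z in [('capL',(170,153),(312,53),.127),('capR',(273,163),(386,29),.127),('j2',(172,452),(502,273),.03),('j3',(323,436),(592,206),.03),('trNL',(493,460),(541,103),.018),('trFL',(442,258),(596,60),.018),('boxNR',(320,297),(496,122),.06),('boxFR',(331,103),(385,52),.06),('plateNR',(97,272),(320,181),.065)]:
    p,e=tri(a,A(t),b,B(u)); print(k,p,round(e,4),atz(a,*A(t),z)[:2],atz(b,*B(u),z)[:2])
s=lambda p:[(p[0]+.5)/1.5625-.5,(p[1]+.5)/1.5625-.5]
print('reag',atz(a,*s((623,183)),.17),'wash',atz(a,*s((180,205)),.17),'gripfin',atz(a,*s((336,257)),.1))
```

```text
capL [ 0.6395 -0.0392  0.1256] 0.0016 [ 0.6398 -0.0386] [ 0.637 -0.038]
capR [ 0.6303 -0.1138  0.1246] 0.0018 [ 0.6304 -0.1128] [ 0.6264 -0.1112]
j2 [ 0.424  -0.0383  0.0279] 0.0001 [ 0.4241 -0.0381] [ 0.4223 -0.0363]
j3 [ 0.4332 -0.1577  0.0262] 0.0006 [ 0.4335 -0.1567] [ 0.43   -0.1534]
trNL [ 0.4584 -0.2119  0.1055] 0.1283 [ 0.4113 -0.2923] [ 0.5714 -0.2615]
trFL [ 0.5462 -0.2604  0.0758] 0.0481 [ 0.5737 -0.2637] [ 0.5875 -0.3642]
boxNR [ 0.5389 -0.156   0.0572] 0.0028 [ 0.5396 -0.1545] [ 0.5351 -0.1535]
boxFR [ 0.694  -0.1747  0.0537] 0.0051 [ 0.694  -0.1717] [ 0.6839 -0.1682]
plateNR [0.5635 0.0176 0.065 ] 0.0021 [0.5627 0.0169] [0.5643 0.0183]
reag [ 0.7162 -0.2942  0.17  ] wash [0.701  0.2978 0.17  ] gripfin [0.6417 0.0982 0.1   ]
```

carry_out([
  [0,0,-30.5,36.2,47.9,0,0.75],
  [0,0,-30.5,36.2,47.9,0,0.75],
  [0,0,-30.5,36.2,47.9,0,0.75],
  [0,0,-30.5,36.2,47.9,0,0.75],
  [0,0,-30.5,36.2,47.9,0,0.75],
  [0,0,-30.5,36.2,47.9,0,0.75],
  [0,0,-30.5,36.2,47.9,0,0.75],
  [0,0,-30.5,36.2,47.9,0,0.75],
  [0,0,-30.5,36.2,47.9,0,0.75],
  [0,0,-30.5,36.2,47.9,0,0.75],
  [0,0,-30.5,36.2,47.9,0,0.75],
  [0,0,-30.5,36.2,47.9,0,0.75],
], squeeze=25)

```text
time: 1.3
position: [0.6279, -0.1151, 0.2222]
tool_rot: [3.137, -0.169, -0.001]
ft_force: [0.9, -0.5, -0.8]
grip_width: 0.753
grip_force: 0.0
```

carry_out([
  [0,0,0,0,0,0,0.75],
  [0,0,0,0,0,-4,0.75],
  [0,0,0,0,0,-8,0.75],
  [0,0,0,0,0,-11,0.75],
  [0,0,0,0,0,-11.8,0.75],
  [0,0,0,0,0,-11.8,0.75],
])

```text
time: 1.9
position: [0.6261, -0.1168, 0.1032]
tool_rot: [-3.137, 0.169, 0.005]
ft_force: [-0.7, -0.0, 0.1]
grip_width: 0.751
grip_force: 0.0
```

Run:
```python
from h import *
shot('side','s1');i=cv2.imread('pics/s1.png');cv2.imwrite('pics/s1c.png',cv2.resize(i[60:300,140:420],None,fx=2.5,fy=2.5,interpolation=cv2.INTER_CUBIC))
```

```text
(no output)
```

View pics/s1c.png

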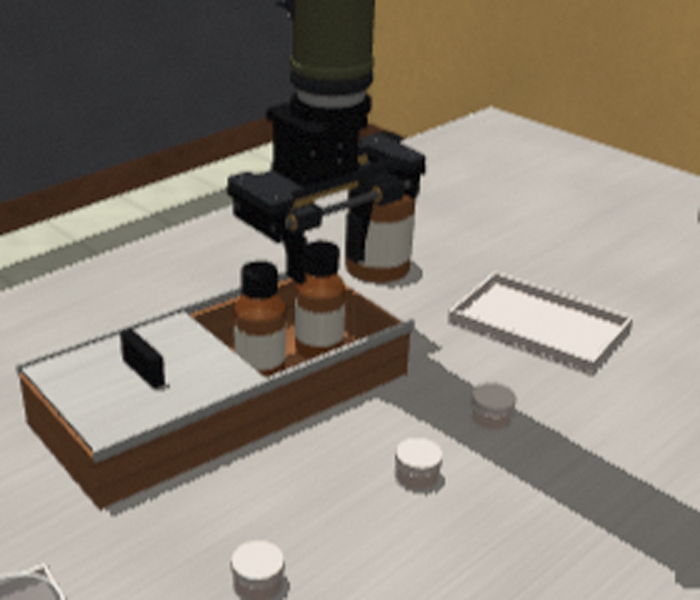

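The fingers straddle the right bottle's cap, at (322,257) in the crop, but the TCP reads about 4 mm short. I'll correct that and then close.

carry_out([
  [0,0,0,0.4,0.4,0,0.75],
  [0,0,0,0.4,0.4,0,0.75],
  [0,0,0,0.4,0.4,0,0.75],
])

```text
time: 2.25
position: [0.6323, -0.1124, 0.1061]
tool_rot: [3.137, -0.168, 0.004]
ft_force: [-0.8, 0.5, -0.2]
grip_width: 0.748
grip_force: 0.0
```

carry_out([
  [0,0,0,0,0,0,0.3],
  [0,0,0,0,0,0,0.3],
  [0,0,0,0,0,0,0.3],
  [0,0,0,0,0,0,0.3],
  [0,0,0,0,0,0,0.3],
  [0,0,0,0,0,0,0.3],
])

```text
time: 2.85
position: [0.6312, -0.1131, 0.1046]
tool_rot: [3.137, -0.169, -0.0]
ft_force: [-1.0, -1.1, -0.6]
grip_width: 0.405
grip_force: 25.0
```

carry_out([
  [0,0,0,0,0,1.5,0.3],
  [0,0,0,0,0,4,0.3],
  [0,0,0,0,0,7,0.3],
  [0,0,0,0,0,9,0.3],
  [0,0,0,0,0,9.5,0.3],
  [0,0,0,-1.5,-2,9.5,0.3],
  [0,0,0,-4,-5.2,9.5,0.3],
  [0,0,0,-6.5,-8.6,9.5,0.3],
  [0,0,0,-9,-12,9.5,0.3],
  [0,0,0,-11.5,-15.4,9.5,0.3],
  [0,0,0,-14,-18.8,9.5,0.3],
  [0,0,0,-16,-21.5,9.5,0.3],
])

```text
time: 4.05
position: [0.4686, -0.3298, 0.1987]
tool_rot: [3.137, -0.172, -0.003]
ft_force: [0.0, 0.3, -2.9]
grip_width: 0.405
grip_force: 25.0
```

carry_out([
  [0,0,0,-0.9,-1.1,0,0.3],
  [0,0,0,-0.9,-1.1,0,0.3],
  [0,0,0,-0.9,-1.1,-2,0.3],
  [0,0,0,-0.9,-1.1,-4.5,0.3],
  [0,0,0,-0.9,-1.1,-6.5,0.3],
  [0,0,0,-0.9,-1.1,-8,0.3],
  [0,0,0,-0.9,-1.1,-9,0.3],
  [0,0,0,-0.9,-1.1,-9.4,0.3],
  [0,0,0,-0.9,-1.1,-9.4,0.3],
])

```text
time: 4.95
position: [0.4626, -0.3382, 0.1054]
tool_rot: [-3.137, 0.168, 0.0]
ft_force: [-0.3, 0.3, -2.4]
grip_width: 0.404
grip_force: 25.0
```

carry_out([
  [0,0,0,0,0,-0.1,0.3],
  [0,0,0,0,0,-0.1,0.3],
  [0,0,0,0,0,-0.2,0.3],
  [0,0,0,0,0,-0.2,0.3],
])

```text
time: 5.35
position: [0.4623, -0.3389, 0.1039]
tool_rot: [3.137, -0.169, 0.001]
ft_force: [0.2, -0.4, -2.7]
grip_width: 0.405
grip_force: 25.0
```

carry_out([
  [0,0,0,0,0,-0.1,0.3],
  [0,0,0,0,0,-0.1,0.3],
  [0,0,0,0,0,-0.2,0.3],
  [0,0,0,0,0,-0.2,0.3],
])

```text
time: 5.75
position: [0.4631, -0.3392, 0.1034]
tool_rot: [3.136, -0.169, 0.003]
ft_force: [-2.3, 1.3, 7.2]
grip_width: 0.409
grip_force: 24.9
```

carry_out([
  [0,0,0,0,0,0.05,0.5],
  [0,0,0,0,0,0.05,0.75],
  [0,0,0,0,0,0.05,0.75],
  [0,0,0,0,0,0.05,0.75],
  [0,0,0,0,0,3,0.75],
  [0,0,0,0,0,7,0.75],
  [0,0,0,0,0,11,0.75],
  [0,0,0,2.5,4.3,11,0.75],
  [0,0,0,5,8.6,11,0.75],
  [0,0,0,7.5,12.9,11,0.75],
  [0,0,0,10,17.2,11,0.75],
  [0,0,0,12.5,21.5,11,0.75],
])

```text
time: 6.95
position: [0.5879, -0.122, 0.2116]
tool_rot: [3.137, -0.169, 0.0]
ft_force: [0.9, -0.5, 0.6]
grip_width: 0.751
grip_force: 0.0
```

carry_out([
  [0,0,0,2.5,4.3,0,0.75],
  [0,0,0,5.1,8.6,0,0.75],
  [0,0,0,5.1,8.6,0,0.75],
  [0,0,0,5.1,8.6,0,0.75],
  [0,0,0,5.1,8.6,0,0.75],
])

```text
time: 7.45
position: [0.6378, -0.0393, 0.2112]
tool_rot: [3.136, -0.171, -0.001]
ft_force: [-0.9, -1.1, 0.8]
grip_width: 0.749
grip_force: 0.0
```

carry_out([
  [0,0,0,0,0,-4,0.75],
  [0,0,0,0,0,-8,0.75],
  [0,0,0,0,0,-10.2,0.75],
  [0,0,0,0,0,-10.7,0.75],
  [0,0,0,0,0,-10.7,0.75],
  [0,0,0,0,0,-10.7,0.75],
  [0,0,0,0,0,-10.7,0.3],
  [0,0,0,0,0,-10.7,0.3],
  [0,0,0,0,0,-10.7,0.3],
  [0,0,0,0,0,-10.7,0.3],
  [0,0,0,0,0,-10.7,0.3],
  [0,0,0,0,0,-10.7,0.3],
])

```text
time: 8.65
position: [0.6384, -0.0379, 0.1048]
tool_rot: [3.137, -0.169, 0.0]
ft_force: [0.1, 0.1, 1.6]
grip_width: 0.408
grip_force: 25.0
```

carry_out([
  [0,0,0,0,0,1.5,0.3],
  [0,0,0,0,0,4,0.3],
  [0,0,0,0,0,7,0.3],
  [0,0,0,0,0,9.5,0.3],
  [0,0,0,0,0,9.5,0.3],
  [0,0,0,-0.8,-2.5,9.5,0.3],
  [0,0,0,-2,-6.5,9.5,0.3],
  [0,0,0,-3.4,-10.5,9.5,0.3],
  [0,0,0,-4.7,-14.5,9.5,0.3],
  [0,0,0,-6,-18.5,9.5,0.3],
  [0,0,0,-7.3,-22.5,9.5,0.3],
  [0,0,0,-8.5,-26.5,9.5,0.3],
])

```text
time: 9.85
position: [0.5518, -0.3038, 0.1984]
tool_rot: [-3.136, 0.169, 0.003]
ft_force: [0.4, 0.4, -2.1]
grip_width: 0.407
grip_force: 25.0
```

carry_out([
  [0,0,0,-0.7,-2,0,0.3],
  [0,0,0,-0.7,-2,0,0.3],
  [0,0,0,-0.7,-2,-2,0.3],
  [0,0,0,-0.7,-2,-4.5,0.3],
  [0,0,0,-0.7,-2,-6.5,0.3],
  [0,0,0,-0.7,-2,-8,0.3],
  [0,0,0,-0.7,-2,-9,0.3],
  [0,0,0,-0.7,-2,-9.4,0.3],
  [0,0,0,-0.7,-2,-9.5,0.3],
  [0,0,0,-0.7,-2,-9.6,0.3],
])

```text
time: 10.85
position: [0.5469, -0.323, 0.1045]
tool_rot: [3.136, -0.169, 0.002]
ft_force: [-0.3, 0.1, -2.2]
grip_width: 0.405
grip_force: 25.0
```

carry_out([
  [0,0,0,0,0,-0.1,0.3],
  [0,0,0,0,0,-0.1,0.3],
  [0,0,0,0,0,-0.2,0.3],
  [0,0,0,0,0,-0.2,0.3],
])

```text
time: 11.25
position: [0.5474, -0.3233, 0.1037]
tool_rot: [3.136, -0.169, 0.004]
ft_force: [-0.3, 0.6, 5.9]
grip_width: 0.408
grip_force: 25.0
```

carry_out([
  [0,0,0,0,0,0.05,0.5],
  [0,0,0,0,0,0.05,0.75],
  [0,0,0,0,0,0.05,0.75],
  [0,0,0,0,0,0.05,0.75],
  [0,0,0,0,0,3,0.75],
  [0,0,0,0,0,7,0.75],
  [0,0,0,0,0,10,0.75],
  [0,0,0,1,4.5,10,0.75],
  [0,0,0,2,9,10,0.75],
  [0,0,0,3,13.5,10,0.75],
  [0,0,0,4,18,10,0.75],
  [0,0,0,5,22.5,10,0.75],
])

```text
time: 12.45
position: [0.5964, -0.096, 0.2016]
tool_rot: [3.137, -0.169, 0.0]
ft_force: [-0.5, 0.1, 0.5]
grip_width: 0.749
grip_force: 0.0
```

carry_out([
  [0,0,0,1,4.5,0,0.7],
  [0,0,0,2,9,0,0.7],
  [0,0,0,3,13.5,0,0.7],
  [0,0,0,4,17,0,0.7],
  [0,0,0,4.6,19.6,0,0.7],
  [0,0,0,4.6,19.6,0,0.7],
  [0,0,0,4.6,19.6,0,0.7],
  [0,0,0,4.6,19.6,-4,0.7],
  [0,0,0,4.6,19.6,-8,0.7],
  [0,0,0,4.6,19.6,-8,0.7],
])

```text
time: 13.45
position: [0.6381, 0.0945, 0.1154]
tool_rot: [3.133, -0.173, -0.017]
ft_force: [-1.4, -0.6, -1.5]
grip_width: 0.701
grip_force: 0.0
```

Run:
```python
from h import *
shot('side','s2');i=cv2.imread('pics/s2.png');cv2.imwrite('pics/s2c.png',cv2.resize(i[60:300,140:420],None,fx=2.5,fy=2.5,interpolation=cv2.INTER_CUBIC))
```

```text
(no output)
```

View pics/s2c.png

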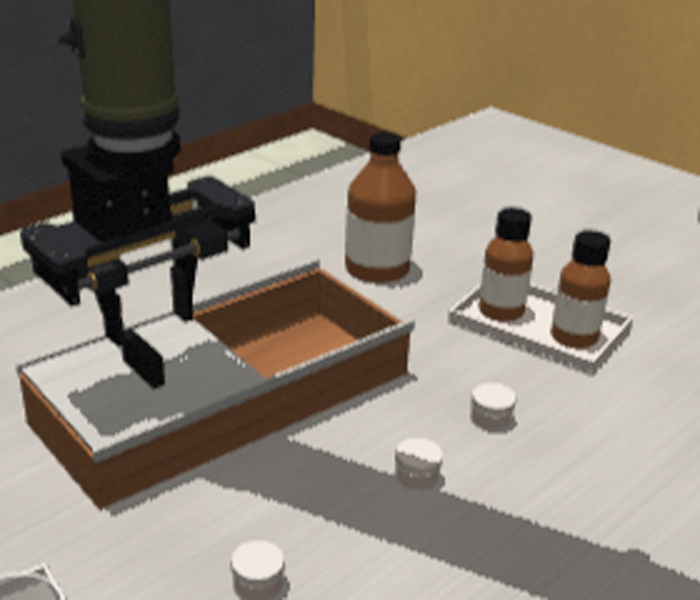

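Both bottles stand upright in the right tray, at (505,290) and (582,315) in the crop. The fingers straddle the fin at (143,357).

carry_out([
  [0,0,0,0,0,-2,0.7],
  [0,0,0,0,0,-4,0.7],
  [0,0,0,0,0,-4.8,0.7],
  [0,0,0,0,0,-4.8,0.7],
  [0,0,0,0,0,-4.8,0.7],
])

```text
time: 14.0
position: [0.6434, 0.0981, 0.0755]
tool_rot: [-3.137, 0.17, -0.004]
ft_force: [0.5, -0.3, -0.2]
grip_width: 0.703
grip_force: 0.0
```

carry_out([
  [0,0,0,0,0,0,0.05],
  [0,0,0,0,0,0,0.05],
  [0,0,0,0,0,0,0.05],
  [0,0,0,0,0,0,0.05],
  [0,0,0,0,0,0,0.05],
  [0,0,0,0,0,0,0.05],
  [0,0,0,0,0,0,0.05],
  [0,0,0,0,0,0,0.05],
], squeeze=15)

```text
time: 14.8
position: [0.6423, 0.0991, 0.0736]
tool_rot: [-3.136, 0.168, -0.0]
ft_force: [0.3, 2.5, 0.4]
grip_width: 0.157
grip_force: 15.0
```

carry_out([
  [0,0,0,-0.11,-1,0,0.05],
  [0,0,0,-0.33,-3,0,0.05],
  [0,0,0,-0.55,-5,0,0.05],
  [0,0,0,-0.77,-7,0,0.05],
  [0,0,0,-0.99,-9,0,0.05],
  [0,0,0,-1.21,-11,0,0.05],
  [0,0,0,-1.43,-13,0,0.05],
  [0,0,0,-1.65,-15,0,0.05],
  [0,0,0,-1.8,-16.3,0,0.05],
  [0,0,0,-1.85,-16.8,0,0.05],
  [0,0,0,-1.85,-16.8,0,0.05],
])

```text
time: 15.9
position: [0.623, -0.0717, 0.0735]
tool_rot: [3.135, -0.171, -0.002]
ft_force: [-3.0, -2.1, 0.9]
grip_width: 0.156
grip_force: 15.0
```

carry_out([
  [0,0,0,-0.02,-0.2,0,0.05],
  [0,0,0,-0.04,-0.4,0,0.05],
  [0,0,0,-0.06,-0.6,0,0.05],
  [0,0,0,-0.07,-0.7,0,0.05],
  [0,0,0,-0.07,-0.7,0,0.05],
])

```text
time: 16.4
position: [0.6229, -0.0726, 0.0735]
tool_rot: [-3.133, 0.164, 0.001]
ft_force: [-2.0, 5.9, 1.3]
grip_width: 0.158
grip_force: 15.0
```

carry_out([
  [0,0,0,0,0.1,0,0.5],
  [0,0,0,0,0.1,0,0.7],
  [0,0,0,0,0.1,0,0.7],
  [0,0,0,0,0.1,4,0.7],
  [0,0,0,0,0.1,9,0.7],
  [0,0,0,-3,3.4,9,0.7],
  [0,0,0,-6,6.8,9,0.7],
  [0,0,0,-9,10.2,9,0.7],
  [0,0,0,-12,13.6,9,0.7],
  [0,0,0,-15,17,9,0.7],
  [0,0,0,-18,20.4,8,0.7],
  [0,0,0,-20.1,22.8,6,0.7],
])

```text
time: 17.6
position: [0.4219, 0.1535, 0.1349]
tool_rot: [-3.137, 0.166, -0.008]
ft_force: [0.4, 0.4, -0.6]
grip_width: 0.697
grip_force: 0.0
```

Run:
```python
from h import *
shot('top','t3');shot('side','s3')
a=cv2.imread('pics/t3.png')[100:330,80:480];b=cv2.imread('pics/s3.png')[120:370,80:480]
cv2.imwrite('pics/ts3.png',cv2.resize(np.vstack([a,b]),None,fx=1.25,fy=1.25,interpolation=cv2.INTER_CUBIC))
```

```text
(no output)
```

View pics/ts3.png

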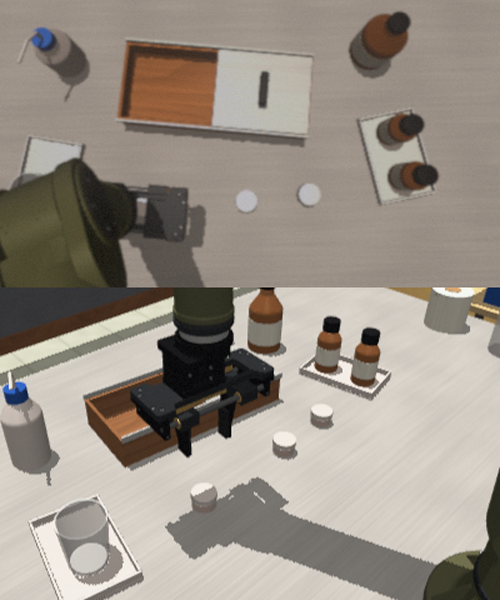

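The cover is fully right and the left bay is open and empty. All three jars are where they were: top crop (246,200) and (309,194), side crop (204,490).

carry_out([
  [0,0,0,0,0.1,0,0.75],
  [0,0,0,0,0.1,-4,0.75],
  [0,0,0,0,0.1,-8,0.75],
  [0,0,0,0,0.1,-11,0.75],
  [0,0,0,0,0.1,-12.5,0.75],
  [0,0,0,0,0.1,-12.7,0.75],
  [0,0,0,0,0.1,-12.7,0.75],
], squeeze=12)

```text
time: 18.4
position: [0.4233, 0.1517, 0.0069]
tool_rot: [-3.136, 0.172, -0.0]
ft_force: [-0.3, -0.4, 0.4]
grip_width: 0.746
grip_force: 0.0
```

carry_out([
  [0,0,0,0,0,0,0.35],
  [0,0,0,0,0,0,0.35],
  [0,0,0,0,0,0,0.35],
  [0,0,0,0,0,0,0.35],
  [0,0,0,0,0,0,0.35],
  [0,0,0,0,0,0,0.35],
])

```text
time: 19.0
position: [0.4229, 0.1528, 0.0074]
tool_rot: [-3.137, 0.169, -0.003]
ft_force: [-1.2, 1.1, 6.2]
grip_width: 0.478
grip_force: 12.0
```

carry_out([
  [0,0,0,0,0,2,0.35],
  [0,0,0,0,0,6,0.35],
  [0,0,0,0,0,9.5,0.35],
  [0,0,0,3,-0.3,10,0.35],
  [0,0,0,7,-0.7,10,0.35],
  [0,0,0,11,-1,10,0.35],
  [0,0,0,15,-1.4,10,0.35],
  [0,0,0,19,-1.8,10,0.35],
  [0,0,0,22,-2.1,10,0.35],
  [0,0,0,22.6,-2.1,10,0.35],
  [0,0,0,22.6,-2.1,10,0.35],
])

```text
time: 20.1
position: [0.6478, 0.131, 0.1052]
tool_rot: [3.137, -0.17, -0.004]
ft_force: [-0.7, 0.6, -1.7]
grip_width: 0.476
grip_force: 12.0
```

carry_out([
  [0,0,0,0,0,-3,0.35],
  [0,0,0,0,0,-6,0.35],
  [0,0,0,0,0,-8,0.35],
  [0,0,0,0,0,-9,0.35],
  [0,0,0,0,0,-9.3,0.35],
  [0,0,0,0,0,-9.4,0.35],
  [0,0,0,0,0,-9.4,0.35],
])

```text
time: 20.8
position: [0.6487, 0.1316, 0.0139]
tool_rot: [-3.137, 0.168, -0.003]
ft_force: [-0.3, -0.0, -1.1]
grip_width: 0.477
grip_force: 12.0
```

carry_out([
  [0,0,0,0,0,-0.1,0.35],
  [0,0,0,0,0,-0.2,0.35],
  [0,0,0,0,0,-0.2,0.35],
])

```text
time: 21.1
position: [0.6489, 0.1315, 0.0124]
tool_rot: [-3.137, 0.169, -0.003]
ft_force: [-1.6, -0.9, 5.8]
grip_width: 0.479
grip_force: 12.0
```

carry_out([
  [0,0,0,0,0,0,0.58],
  [0,0,0,0,0,0,0.58],
  [0,0,0,0,0,0,0.58],
  [0,0,0,0,0,4,0.58],
  [0,0,0,0,0,9,0.58],
  [0,0,0,-3,-2.3,10,0.75],
  [0,0,0,-6.5,-5,10,0.75],
  [0,0,0,-10,-7.6,10,0.75],
  [0,0,0,-13.5,-10.2,10,0.75],
  [0,0,0,-17,-12.8,10,0.75],
  [0,0,0,-20.5,-15.5,10,0.75],
  [0,0,0,-22.5,-17,9,0.75],
])

```text
time: 22.3
position: [0.4213, -0.0411, 0.1011]
tool_rot: [3.135, -0.173, 0.002]
ft_force: [-0.5, -0.8, 0.2]
grip_width: 0.752
grip_force: 0.0
```

Run:
```python
from h import *
shot('top','t4');shot('side','s4')
a=cv2.imread('pics/t4.png')[100:330,80:480];b=cv2.imread('pics/s4.png')[120:370,80:480]
cv2.imwrite('pics/ts4.png',cv2.resize(np.vstack([a,b]),None,fx=1.25,fy=1.25,interpolation=cv2.INTER_CUBIC))
```

```text
(no output)
```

View pics/ts4.png

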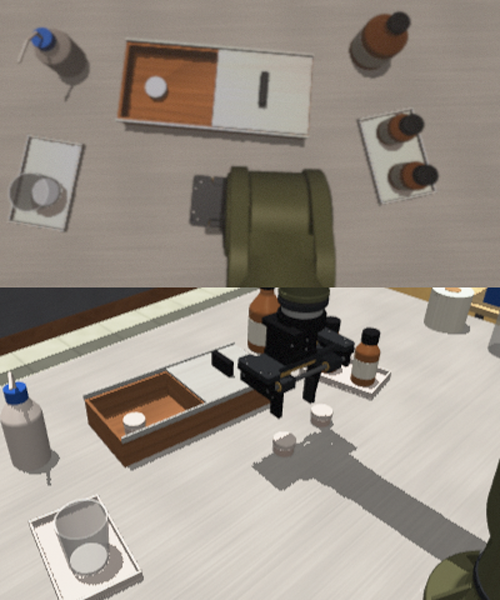

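Jar 1 stands in the left bay at (156,88). The other two jars, at (284,438) and (321,411) in the side crop, have not moved.

carry_out([
  [0,0,0,0,0.1,-3,0.75],
  [0,0,0,0,0.1,-6,0.75],
  [0,0,0,0,0.1,-8.5,0.75],
  [0,0,0,0,0.1,-9.4,0.75],
  [0,0,0,0,0.1,-9.6,0.75],
  [0,0,0,0,0.1,-9.6,0.75],
])

```text
time: 23.0
position: [0.424, -0.0374, 0.0052]
tool_rot: [-3.137, 0.168, -0.001]
ft_force: [1.0, -0.1, 0.6]
grip_width: 0.752
grip_force: 0.0
```

carry_out([
  [0,0,0,0,0,0,0.35],
  [0,0,0,0,0,0,0.35],
  [0,0,0,0,0,0,0.35],
  [0,0,0,0,0,0,0.35],
  [0,0,0,0,0,0,0.35],
  [0,0,0,0,0,0,0.35],
])

```text
time: 23.6
position: [0.4234, -0.0379, 0.005]
tool_rot: [3.137, -0.169, 0.001]
ft_force: [-0.9, -1.0, 5.4]
grip_width: 0.476
grip_force: 12.0
```

carry_out([
  [0,0,0,0,0,2,0.35],
  [0,0,0,0,0,6,0.35],
  [0,0,0,0,0,9.5,0.35],
  [0,0,0,3,1.2,10,0.35],
  [0,0,0,7,2.8,10,0.35],
  [0,0,0,11,4.4,10,0.35],
  [0,0,0,15,6,10,0.35],
  [0,0,0,19,7.5,10,0.35],
  [0,0,0,23,9,10,0.35],
  [0,0,0,25.5,10,10,0.35],
  [0,0,0,25.5,10,10,0.35],
  [0,0,0,25.5,10,10,0.35],
])

```text
time: 24.8
position: [0.6773, 0.0627, 0.1033]
tool_rot: [-3.137, 0.168, 0.004]
ft_force: [0.5, -0.2, 0.0]
grip_width: 0.479
grip_force: 12.0
```

carry_out([
  [0,0,0,0,0,-3,0.35],
  [0,0,0,0,0,-6,0.35],
  [0,0,0,0,0,-8,0.35],
  [0,0,0,0,0,-9,0.35],
  [0,0,0,0,0,-9.3,0.35],
  [0,0,0,0,0,-9.5,0.35],
  [0,0,0,0,0,-9.5,0.35],
])

```text
time: 25.5
position: [0.6787, 0.0623, 0.0108]
tool_rot: [-3.137, 0.169, -0.003]
ft_force: [-0.2, 0.2, -1.0]
grip_width: 0.48
grip_force: 12.0
```

carry_out([
  [0,0,0,0,0,-0.1,0.35],
  [0,0,0,0,0,-0.15,0.35],
  [0,0,0,0,0,-0.15,0.35],
])

```text
time: 25.8
position: [0.679, 0.0624, 0.0102]
tool_rot: [3.137, -0.169, 0.003]
ft_force: [-1.9, 0.5, 5.6]
grip_width: 0.478
grip_force: 12.0
```

carry_out([
  [0,0,0,0,0,0,0.58],
  [0,0,0,0,0,0,0.58],
  [0,0,0,0,0,0,0.58],
  [0,0,0,0,0,4,0.58],
  [0,0,0,0,0,9,0.58],
  [0,0,0,-3,-2,12,0.75],
  [0,0,0,-6.5,-5,12,0.75],
  [0,0,0,-10,-8,12,0.75],
  [0,0,0,-13.5,-11.5,12,0.75],
  [0,0,0,-17,-15,12,0.75],
  [0,0,0,-20.5,-18.5,12,0.75],
  [0,0,0,-24,-21.5,11,0.75],
])

```text
time: 27.0
position: [0.4374, -0.1548, 0.1191]
tool_rot: [3.135, -0.17, 0.004]
ft_force: [0.6, 0.2, 0.2]
grip_width: 0.75
grip_force: 0.0
```

Run:
```python
from h import *
shot('top','t5');shot('side','s5')
a=cv2.imread('pics/t5.png')[100:330,80:480];b=cv2.imread('pics/s5.png')[120:370,80:480]
cv2.imwrite('pics/ts5.png',cv2.resize(np.vstack([a,b]),None,fx=1.25,fy=1.25,interpolation=cv2.INTER_CUBIC))
```

```text
(no output)
```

View pics/ts5.png

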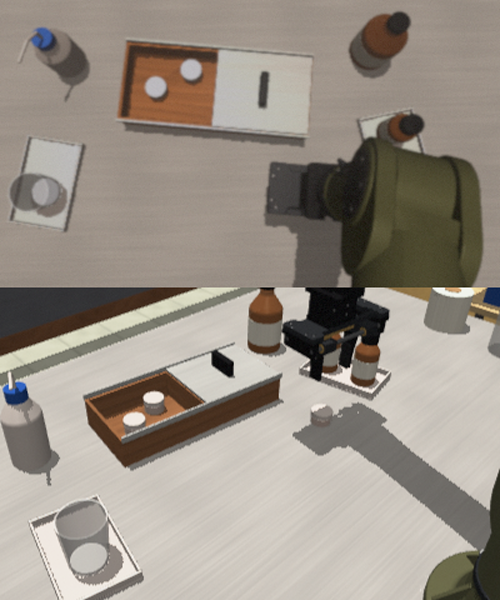

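Two jars now stand in the bay, at (156,88) and (191,70). Jar 3 has not moved, at (321,411) in the side crop.

carry_out([
  [0,0,0,-0.5,-0.4,-2,0.75],
  [0,0,0,-0.5,-0.4,-6,0.75],
  [0,0,0,-0.5,-0.4,-9.5,0.75],
  [0,0,0,-0.5,-0.4,-11,0.75],
  [0,0,0,-0.5,-0.4,-11.3,0.75],
  [0,0,0,-0.5,-0.4,-11.3,0.75],
])

```text
time: 27.7
position: [0.4333, -0.1562, 0.005]
tool_rot: [-3.137, 0.168, 0.001]
ft_force: [0.4, -0.3, 0.9]
grip_width: 0.749
grip_force: 0.0
```

carry_out([
  [0,0,0,0,0,0,0.35],
  [0,0,0,0,0,0,0.35],
  [0,0,0,0,0,0,0.35],
  [0,0,0,0,0,0,0.35],
  [0,0,0,0,0,0,0.35],
  [0,0,0,0,0,0,0.35],
])

```text
time: 28.3
position: [0.4335, -0.157, 0.0057]
tool_rot: [3.136, -0.169, 0.001]
ft_force: [0.0, -0.3, 5.3]
grip_width: 0.476
grip_force: 12.0
```

carry_out([
  [0,0,0,0,0,2,0.35],
  [0,0,0,0,0,6,0.35],
  [0,0,0,0,0,10,0.35],
  [0,0,0,1.5,3.5,12,0.35],
  [0,0,0,4,7,12,0.35],
  [0,0,0,6.5,10.5,12,0.35],
  [0,0,0,9,14,12,0.35],
  [0,0,0,11.5,17.5,12,0.35],
  [0,0,0,14.5,20.5,12,0.35],
  [0,0,0,17,22.8,12,0.35],
  [0,0,0,17,22.8,11,0.35],
  [0,0,0,17,22.8,10,0.35],
])

```text
time: 29.5
position: [0.6026, 0.072, 0.1038]
tool_rot: [-3.137, 0.166, 0.002]
ft_force: [-0.8, -0.7, -1.6]
grip_width: 0.479
grip_force: 12.0
```

carry_out([
  [0,0,0,0,0,-3,0.35],
  [0,0,0,0,0,-6,0.35],
  [0,0,0,0,0,-8,0.35],
  [0,0,0,0,0,-9,0.35],
  [0,0,0,0,0,-9.4,0.35],
  [0,0,0,0,0,-9.5,0.35],
  [0,0,0,0,0,-9.6,0.35],
  [0,0,0,0,0,-9.6,0.35],
])

```text
time: 30.3
position: [0.6028, 0.07, 0.0105]
tool_rot: [3.135, -0.17, -0.0]
ft_force: [-3.9, -1.0, 6.4]
grip_width: 0.478
grip_force: 12.0
```

carry_out([
  [0,0,0,0,0,0,0.58],
  [0,0,0,0,0,0,0.58],
  [0,0,0,0,0,0,0.58],
  [0,0,0,0,0,4,0.58],
  [0,0,0,0,0,9,0.58],
  [0,0,0,0,0,13,0.7],
  [0,0,0,0.5,-4,13,0.7],
  [0,0,0,1,-8,13,0.7],
  [0,0,0,1.6,-12,13,0.7],
  [0,0,0,2,-14.2,13,0.7],
  [0,0,0,2,-14.2,13,0.7],
  [0,0,0,2,-14.2,13,0.7],
])

```text
time: 31.5
position: [0.623, -0.0705, 0.1389]
tool_rot: [-3.136, 0.17, 0.001]
ft_force: [0.4, 0.7, -0.3]
grip_width: 0.701
grip_force: 0.0
```

Run:
```python
from h import *
shot('top','t6');shot('side','s6')
a=cv2.imread('pics/t6.png')[100:330,80:480];b=cv2.imread('pics/s6.png')[120:370,80:480]
cv2.imwrite('pics/ts6.png',cv2.resize(np.vstack([a,b]),None,fx=1.25,fy=1.25,interpolation=cv2.INTER_CUBIC))
```

```text
(no output)
```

View pics/ts6.png

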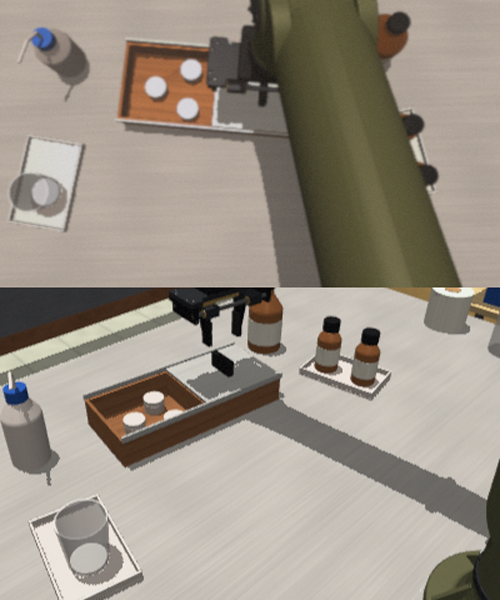

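All three jars stand in the left bay, at (156,88), (191,70) and (187,108). Next I'll grip the fin and close the cover.

carry_out([
  [0,0,0,0,-0.1,-2,0.7],
  [0,0,0,0,-0.1,-5,0.7],
  [0,0,0,0,-0.1,-6.4,0.7],
  [0,0,0,0,-0.1,-6.5,0.7],
  [0,0,0,0,-0.1,-6.5,0.7],
], squeeze=15)

```text
time: 32.1
position: [0.6233, -0.0707, 0.0745]
tool_rot: [-3.137, 0.167, -0.0]
ft_force: [-0.2, -0.6, 0.3]
grip_width: 0.702
grip_force: 0.0
```

carry_out([
  [0,0,0,0,0,0,0.05],
  [0,0,0,0,0,0,0.05],
  [0,0,0,0,0,0,0.05],
  [0,0,0,0,0,0,0.05],
  [0,0,0,0,0,0,0.05],
  [0,0,0,0,0,0,0.05],
  [0,0,0,0,0,0,0.05],
  [0,0,0,0,0,0,0.05],
])

```text
time: 32.9
position: [0.623, -0.072, 0.0741]
tool_rot: [3.137, -0.169, -0.0]
ft_force: [-0.6, 0.0, -0.4]
grip_width: 0.16
grip_force: 15.0
```

carry_out([
  [0,0,0,0.11,1,0,0.05],
  [0,0,0,0.34,3,0,0.05],
  [0,0,0,0.56,5,0,0.05],
  [0,0,0,0.79,7,0,0.05],
  [0,0,0,1.01,9,0,0.05],
  [0,0,0,1.24,11,0,0.05],
  [0,0,0,1.46,13,0,0.05],
  [0,0,0,1.69,15,0,0.05],
  [0,0,0,1.83,16.3,0,0.05],
  [0,0,0,1.91,17,0,0.05],
  [0,0,0,1.91,17,0,0.05],
])

```text
time: 34.0
position: [0.6425, 0.1005, 0.0741]
tool_rot: [-3.135, 0.166, -0.001]
ft_force: [2.2, 1.6, -1.6]
grip_width: 0.157
grip_force: 15.0
```

carry_out([
  [0,0,0,0.02,0.2,0,0.05],
  [0,0,0,0.04,0.4,0,0.05],
  [0,0,0,0.06,0.6,0,0.05],
  [0,0,0,0.08,0.7,0,0.05],
  [0,0,0,0.08,0.7,0,0.05],
])

```text
time: 34.5
position: [0.6427, 0.1023, 0.0741]
tool_rot: [3.133, -0.172, -0.002]
ft_force: [0.1, -5.4, 2.4]
grip_width: 0.159
grip_force: 15.0
```

carry_out([
  [0,0,0,0,0,0,0.5],
  [0,0,0,0,-0.1,0,0.75],
  [0,0,0,0,-0.1,0,0.75],
  [0,0,0,0,-0.1,5,0.75],
  [0,0,0,0,-0.1,10,0.75],
  [0,0,0,0,-0.1,13,0.75],
  [0,0,0,-1,-4.5,13,0.75],
  [0,0,0,-2,-9,13,0.75],
  [0,0,0,-3,-13.5,13,0.75],
  [0,0,0,-4,-18,13,0.75],
  [0,0,0,-5,-22.5,13,0.75],
  [0,0,0,-6,-27,13,0.75],
])

```text
time: 35.7
position: [0.5825, -0.1654, 0.2042]
tool_rot: [-3.137, 0.167, -0.001]
ft_force: [-0.1, -0.5, -0.1]
grip_width: 0.749
grip_force: 0.0
```

carry_out([
  [0,0,0,-1,-4.5,0,0.75],
  [0,0,0,-2,-9,0,0.75],
  [0,0,0,-3,-13.5,0,0.75],
  [0,0,0,-3.6,-15.6,0,0.75],
  [0,0,0,-3.6,-15.6,0,0.75],
  [0,0,0,-3.6,-15.6,0,0.75],
  [0,0,0,-3.6,-15.6,-3,0.75],
])

```text
time: 36.4
position: [0.5511, -0.319, 0.1783]
tool_rot: [3.135, -0.163, 0.013]
ft_force: [0.5, 0.8, 0.1]
grip_width: 0.746
grip_force: 0.0
```

Run:
```python
from h import *
shot('top','t7');shot('side','s7')
a=cv2.imread('pics/t7.png')[100:330,80:480];b=cv2.imread('pics/s7.png')[80:330,80:480]
cv2.imwrite('pics/ts7.png',cv2.resize(np.vstack([a,b]),None,fx=1.25,fy=1.25,interpolation=cv2.INTER_CUBIC))
```

```text
(no output)
```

View pics/ts7.png

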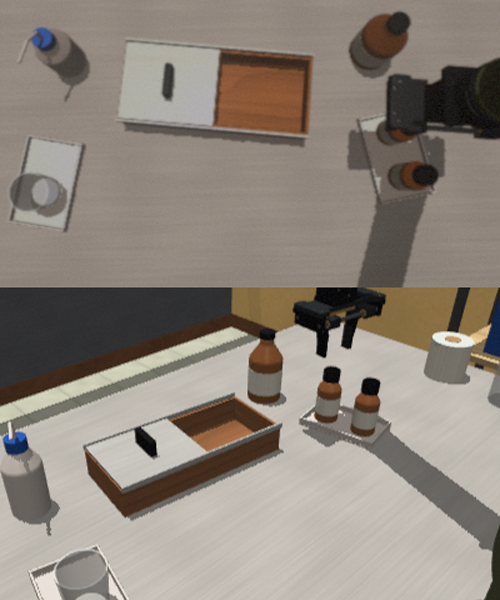

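The cover is fully left over the jars, the right bay is open, and both bottles still stand in the tray.

carry_out([
  [0,0,0,0,0.1,0,0.75],
  [0,0,0,0,0.1,-3,0.75],
  [0,0,0,0,0.1,-6,0.75],
  [0,0,0,0,0.1,-6.9,0.75],
  [0,0,0,0,0.1,-7,0.75],
  [0,0,0,0,0.1,-7,0.75],
], squeeze=25)

```text
time: 37.1
position: [0.5481, -0.3197, 0.1058]
tool_rot: [3.136, -0.168, 0.003]
ft_force: [0.6, 0.3, -0.3]
grip_width: 0.75
grip_force: 0.0
```

carry_out([
  [0,0,0,0,0,0,0.3],
  [0,0,0,0,0,0,0.3],
  [0,0,0,0,0,0,0.3],
  [0,0,0,0,0,0,0.3],
  [0,0,0,0,0,0,0.3],
  [0,0,0,0,0,0,0.3],
])

```text
time: 37.7
position: [0.547, -0.3204, 0.1044]
tool_rot: [3.136, -0.169, 0.001]
ft_force: [0.3, -0.2, 1.7]
grip_width: 0.413
grip_force: 25.3
```

carry_out([
  [0,0,0,0,0,1.5,0.3],
  [0,0,0,0,0,4,0.3],
  [0,0,0,0,0,7,0.3],
  [0,0,0,0,0,9.5,0.3],
  [0,0,0,0,0,9.5,0.3],
  [0,0,0,0.8,2.5,9.5,0.3],
  [0,0,0,2,6.5,9.5,0.3],
  [0,0,0,3.4,10.5,9.5,0.3],
  [0,0,0,4.7,14.5,9.5,0.3],
  [0,0,0,6,18.5,9.5,0.3],
  [0,0,0,7.3,22.5,9.5,0.3],
  [0,0,0,8.5,26.2,9.5,0.3],
])

```text
time: 38.9
position: [0.6314, -0.0552, 0.1979]
tool_rot: [-3.136, 0.167, 0.003]
ft_force: [0.8, -0.9, -1.8]
grip_width: 0.406
grip_force: 25.2
```

carry_out([
  [0,0,0,0.6,1.6,0,0.3],
  [0,0,0,0.6,1.6,0,0.3],
  [0,0,0,0.6,1.6,-2,0.3],
  [0,0,0,0.6,1.6,-4.5,0.3],
  [0,0,0,0.6,1.6,-6.5,0.3],
  [0,0,0,0.6,1.6,-8,0.3],
  [0,0,0,0.6,1.6,-9,0.3],
  [0,0,0,0.6,1.6,-9.2,0.3],
  [0,0,0,0.6,1.6,-9.3,0.3],
  [0,0,0,0.6,1.6,-9.4,0.3],
  [0,0,0,0.6,1.6,-9.4,0.3],
])

```text
time: 40.0
position: [0.6385, -0.0416, 0.1059]
tool_rot: [3.137, -0.169, 0.002]
ft_force: [-0.4, 0.5, -2.4]
grip_width: 0.411
grip_force: 25.2
```

carry_out([
  [0,0,0,0,0,-0.1,0.3],
  [0,0,0,0,0,-0.1,0.3],
  [0,0,0,0,0,-0.1,0.3],
])

```text
time: 40.3
position: [0.6388, -0.0418, 0.1054]
tool_rot: [3.137, -0.169, 0.003]
ft_force: [0.3, -0.5, 4.0]
grip_width: 0.41
grip_force: 25.3
```

carry_out([
  [0,0,0,0,0,0.05,0.5],
  [0,0,0,0,0,0.05,0.75],
  [0,0,0,0,0,0.05,0.75],
  [0,0,0,0,0,0.05,0.75],
  [0,0,0,0,0,3,0.75],
  [0,0,0,0,0,7,0.75],
  [0,0,0,0,0,10,0.75],
  [0,0,0,-2.5,-4.3,10,0.75],
  [0,0,0,-5,-8.6,10,0.75],
  [0,0,0,-7.5,-12.9,10,0.75],
  [0,0,0,-10,-17.2,10,0.75],
  [0,0,0,-12.5,-21.5,10,0.75],
])

```text
time: 41.5
position: [0.5117, -0.2582, 0.2042]
tool_rot: [3.137, -0.168, 0.0]
ft_force: [0.9, -0.1, -0.1]
grip_width: 0.75
grip_force: 0.0
```

carry_out([
  [0,0,0,-2.5,-4.3,0,0.75],
  [0,0,0,-5.1,-8.2,0,0.75],
  [0,0,0,-5.1,-8.2,0,0.75],
  [0,0,0,-5.1,-8.2,0,0.75],
  [0,0,0,-5.1,-8.2,-3,0.75],
  [0,0,0,-5.1,-8.2,-7,0.75],
  [0,0,0,-5.1,-8.2,-9.8,0.75],
  [0,0,0,-5.1,-8.2,-10,0.75],
  [0,0,0,-5.1,-8.2,-10,0.75],
])

```text
time: 42.4
position: [0.4629, -0.3372, 0.1042]
tool_rot: [-3.136, 0.165, 0.0]
ft_force: [1.1, -1.2, 0.6]
grip_width: 0.748
grip_force: 0.0
```

carry_out([
  [0,0,0,0,0,0,0.3],
  [0,0,0,0,0,0,0.3],
  [0,0,0,0,0,0,0.3],
  [0,0,0,0,0,0,0.3],
  [0,0,0,0,0,0,0.3],
  [0,0,0,0,0,0,0.3],
])

```text
time: 43.0
position: [0.4622, -0.3392, 0.1046]
tool_rot: [3.136, -0.169, 0.001]
ft_force: [-0.0, -1.1, 1.5]
grip_width: 0.411
grip_force: 25.0
```

carry_out([
  [0,0,0,0,0,1.5,0.3],
  [0,0,0,0,0,4,0.3],
  [0,0,0,0,0,7,0.3],
  [0,0,0,0,0,9.5,0.3],
  [0,0,0,0,0,9.5,0.3],
  [0,0,0,1.5,2,9.5,0.3],
  [0,0,0,4,5.2,9.5,0.3],
  [0,0,0,6.5,8.6,9.5,0.3],
  [0,0,0,9,12,9.5,0.3],
  [0,0,0,11.5,15.4,9.5,0.3],
  [0,0,0,14,18.8,9.5,0.3],
  [0,0,0,16,21.5,9.5,0.3],
])

```text
time: 44.2
position: [0.6223, -0.1205, 0.1977]
tool_rot: [-3.136, 0.165, 0.003]
ft_force: [-0.1, -1.1, -2.3]
grip_width: 0.407
grip_force: 25.1
```

carry_out([
  [0,0,0,0.9,1,0,0.3],
  [0,0,0,0.9,1,0,0.3],
  [0,0,0,0.9,1,-2,0.3],
  [0,0,0,0.9,1,-4.5,0.3],
  [0,0,0,0.9,1,-6.5,0.3],
  [0,0,0,0.9,1,-8,0.3],
  [0,0,0,0.9,1,-9,0.3],
  [0,0,0,0.9,1,-9.2,0.3],
  [0,0,0,0.9,1,-9.3,0.3],
  [0,0,0,0.9,1,-9.4,0.3],
  [0,0,0,0.9,1,-9.4,0.3],
])

```text
time: 45.3
position: [0.6314, -0.1137, 0.1058]
tool_rot: [3.137, -0.169, 0.002]
ft_force: [-0.8, -0.5, -2.9]
grip_width: 0.407
grip_force: 25.1
```

carry_out([
  [0,0,0,0,0,-0.1,0.3],
  [0,0,0,0,0,-0.1,0.3],
  [0,0,0,0,0,-0.1,0.3],
])

```text
time: 45.6
position: [0.6319, -0.1138, 0.1056]
tool_rot: [3.136, -0.169, 0.003]
ft_force: [-0.1, -0.8, 6.5]
grip_width: 0.405
grip_force: 25.1
```

Contact with the floor. I'll release and retreat towards the robot.

carry_out([
  [0,0,0,0,0,0.05,0.5],
  [0,0,0,0,0,0.05,0.75],
  [0,0,0,0,0,0.05,0.75],
  [0,0,0,0,0,0.05,0.75],
  [0,0,0,0,0,3,0.75],
  [0,0,0,0,0,7,0.75],
  [0,0,0,0,0,11,0.75],
  [0,0,0,-3.5,-3.5,12,0.75],
  [0,0,0,-7,-7,12,0.75],
  [0,0,0,-10.5,-10.5,12,0.75],
  [0,0,0,-14,-14,12,0.75],
  [0,0,0,-17,-17,12,0.75],
])

```text
time: 46.8
position: [0.4587, -0.2857, 0.2241]
tool_rot: [3.136, -0.171, -0.001]
ft_force: [0.1, -0.8, -0.1]
grip_width: 0.751
grip_force: 0.0
```

carry_out([
  [0,0,0,-2,-4,0,0.75],
  [0,0,0,-4,-8,0,0.75],
  [0,0,0,-6,-12,0,0.75],
  [0,0,0,-6,-12,0,0.75],
  [0,0,0,-6,-12,0,0.75],
])

```text
time: 47.3
position: [0.4001, -0.4045, 0.2236]
tool_rot: [-3.136, 0.173, 0.0]
ft_force: [-0.2, -0.1, -0.7]
grip_width: 0.751
grip_force: 0.0
```

Run:
```python
from h import *
shot('top','t8');shot('side','s8')
a=cv2.imread('pics/t8.png')[100:330,80:480];b=cv2.imread('pics/s8.png')[80:330,80:480]
cv2.imwrite('pics/ts8.png',cv2.resize(np.vstack([a,b]),None,fx=1.25,fy=1.25,interpolation=cv2.INTER_CUBIC))
```

```text
(no output)
```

View pics/ts8.png

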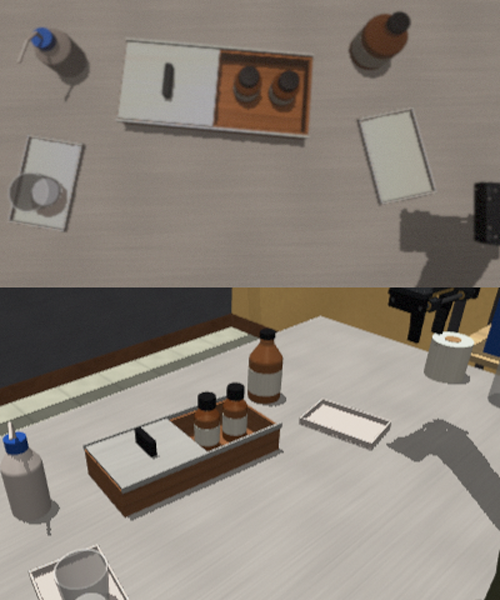

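The picture shows both bottles upright in the right bay at (247,85) and (286,90), the cover closed, and everything else where it was.

```bash
python3 -c "
from bench import ctrl
print(ctrl.close_job())"
```

```text
the job is handed in; nothing more can be done
None
```

The job is handed in, with no verdict returned: the last pictures show the cover fully back over the left bay, where I had stood all three jars, both amber bottles upright in the right bay, and the beaker and big bottles where they were.

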